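# Unlock the strong box and hold the key turned

### The arm

A 6-joint arm with a two-finger parallel gripper is mounted at the origin on the work surface. World frame = base frame: x ahead of the robot, y to its left, z up, the work surface at z = 0. Lengths are in m, angles in rad, forces in N, time in s.
With the tool pointing down it reaches from about 0.35 to 0.775 m from the base axis. Payload 7.3 kg.
Tool frame: the origin (TCP) lies at the centre of the arm's flange, where the gripper is bolted on; the fingertips stand 178 mm ahead of it and the grasp point (between the pads) lies robot.pinch_z ahead of it (robot.pinch_z is the distance from the TCP to the grasp point, in m); x points along the fingers, z is the direction in which the jaws open and shut, and the axes are right-handed (so a half turn about x gives the same grasp; the last joint's range is limited). The gripper opens to 92 mm and grips with 3 to 60 N. Pads are 19 mm wide; open, the fingers measure 130 mm over their backs; the gripper's body (75 mm by 190 mm) begins 47 mm behind the grasp point.
Start: joints at [1.063, 0.342, 1.524, -0, 1.275, -0.146], TCP at [0.186, 0.491, 0.405] pointing down, gripper open.
Joint ranges: [-2.53, 2.53], [-0.77, 2.02], [0.04, 2.7], [-1, 4.14], [0.28, 2.66], [-3.11, 3.11]. Speed limits (rad/s): [2.57, 2.57, 3.14, 3.14, 3.14, 3.14].

### API

Orientations are given as [roll, pitch, yaw] about the fixed x, y, z axes, in that order (R = Rz(yaw) Ry(pitch) Rx(roll)).
In Python, from cell import robot gives the robot as it stands.
- The arm moves only by the shell command python3 -m jog 'ROWS' [FORCE]. ROWS is JSON, a list of rows, each an object of numbers: "fingers": the closure, from 0 (fully open) to 1 (shut); "x", "y", "z": the shift along the tool's x, y, z in cm; "spin": the turn about the tool's x in degrees. A call has 1 to 5 rows; each row is the pose to reach, as a shift and turn from the pose commanded when the call began, along the tool's axes at that moment; what a row does not reach only later rows make up. A row lasts 1/8 s, in which the tool goes at most 62.5 mm and 10.7 degrees, less where a joint would pass 70% of its speed; a pose out of reach is approached as far as the arm can. A call with a gripper value outside its range is refused whole. The fingers move at their own pace and stop on an object; FORCE is the grip in N (left out, the last holds). Time passes only in rows, so rows that repeat a pose let the fingers close. It gives the time, the measured TCP pose, the force and the opening at its end, in the units of the state.
- robot.observe(): the state, without advancing time (a new reading comes with each control period).
- robot.read_camera(name): name is "scene" or "top"; returns a dict with "color" (384x512x3 uint8, red, green, blue), "mtx" (3x3 intrinsics, pixels), "k1" (the pictures are not rectified: a ray, as slopes to the right and down, at radius r is drawn at 1 + k1 r^2 times it, then the intrinsics apply), "view" (4x4, takes a point from world to camera coordinates). Camera axes: x right, y down, z forward; pixel columns grow to the right and rows downward; lengths in m; the calibration is good to about 2 mm. A picture is of the moment at which its call begins. There is no depth.
- robot.hand_in(): hands the job in, once; it reports no verdict.
Trained networks look in a picture, given as the dict that the camera call returned (one of the last four; its "shot" number tells which), for a name from the list of things; names that differ only in an ending like _2 or _b are one class to them, and where a whole thing is asked for, a point or a joint stands for the part that bears it (a point fixed in the world has none). Each returns a list of dicts, best first, with "conf" (0 to 1); they miss things now and then, are a little off and sometimes report something else, mostly with a low value. They report only what shows in the picture. A call takes as long as a camera call. They do not tell look-alikes from the thing itself.
- robot.look_for(target, picture): "xy" ([column, row] in pixels, amid what is visible of it).
The state is a dict: "time": time; "qpos": joint angles; "qvel": joint speeds; "joint_efforts": joint torques, N m; "tool_pos": TCP position; "tool_rot": TCP orientation; "contact_force": force on the tool from outside, world axes, zero at the start; "torque": the same for the moment, N m; "opening": finger opening in m.
Only numpy, scipy, OpenCV 4.12 (cv2) and the standard library are available. Lean on these libraries where they do the work, as an engineer would, in place of code of your own. Each camera call takes 0.05 s, during which the arm holds its last target. There are 200 camera calls.

### The job

Take the red key out of the wooden key block and push it straight down into the lock on the strong box, working it past the sticky pins until it is fully home. Only then turn it a quarter turn clockwise (seen from above) to the stop, and finish while still gripping the key and holding it there: the lock is sprung and would turn back if let go. Leave the other keys and everything else on the table where they are.

Things in the scene. Friction and masses are not known exactly. Their poses are not given: they have to be found in the camera images.
- red_key_head (a point): centre of the red plastic head of the red key, upright, point down, z up. Head 30 mm wide (y) x 9 thick (x) x 28 high; neck 12; 3 mm steel shoulder, its underside 28 mm below this point; steel blade 12 wide (y) x 4 thick (x) down to 58 mm below this point, the last 10 mm tapering in width. Same either way round
- blue_key_head (a point): centre of the blue plastic head of the blue key, upright, point down, z up. Head 30 mm wide (y) x 9 thick (x) x 28 high; neck 12; 3 mm steel shoulder, its underside 28 mm below this point; steel blade 12 wide (y) x 4 thick (x) down to 58 mm below this point, the last 10 mm tapering in width. Same either way round. Not to be disturbed
- yellow_key_head (a point): centre of the yellow plastic head of the yellow key, upright, point down, z up. Head 30 mm wide (y) x 9 thick (x) x 28 high; neck 12; 3 mm steel shoulder, its underside 28 mm below this point; steel blade 12 wide (y) x 4 thick (x) down to 58 mm below this point, the last 10 mm tapering in width. Same either way round. Not to be disturbed
- block_top (a point): centre of the top face of the fixed light-wood key block, 45 mm high, 56 mm (x) x 170 mm (y). The three keys stand in a row along its y, 52 mm apart, the middle one at this point, in any colour order; each shoulder rests on the top face, its blade 30 mm down in a slot with about 0.8 mm play each side
- keyhole (a point): centre of the key slot's mouth in the face of the brass lock plug, 110 mm above the table; z up, turns with the plug. Slot 13.6 mm along this y, 5.6 mm along x, 36 deep, 1 mm chamfer; the blade's width goes along y. Fully home, the shoulder sits on the plug, the head centre 28 mm above this point. Sprung sticky pins 9 and 17 mm down resist with about 5 to 15 N; twisting a few degrees to and fro helps
- box_lid (a point): centre of the top of the grey lid of the fixed blue steel strong box: 160 mm (x) x 200 mm (y), lid top 98 mm above the table. The lock, in a black housing 52 x 80 mm and 11 mm high, is 20 mm from here towards this frame's -x; beside it a steel bolt and its keeper, 16 mm high
- lock_plug (a joint): turn of the lock plug, rad: 0 = rest (sprung back to here), grows clockwise seen from above, hard stop at 1.57; return torque about 0.01 N m at rest rising to 0.06 N m at the stop. The key has up to 0.15 rad of play in the slot, so it must be turned that much further than the plug. The steel bolt draws back as it turns
- spool_green: thread spool wound green, 34 mm across, 50 mm high, loose; origin at the centre of its underside. Not to be disturbed
- spool_orange: thread spool wound orange, 34 mm across, 50 mm high, loose; origin at the centre of its underside. Not to be disturbed
- tape_dispenser: red tape dispenser with a white roll, 120 x 52 x 83 mm, loose; origin at the centre of its underside. Not to be disturbed
- gift_box: white gift box 100 x 140 x 45 mm, loose; origin at the centre of its underside. Not to be disturbed
- small_gift_box: smaller white gift box 90 x 120 x 35 mm, loose; origin at the centre of its underside. Not to be disturbed
There are look-alikes about, which are no part of the job. Of the things shaped like the part that bears red_key_head, the red one is meant.

How it is judged:
By the outcome, as a careful person would: the job done as asked, in the order asked, and still so for the second after the job is handed in, while the arm keeps its last pose, push and grip.
It also fails if it takes over 58 s, if anything falls off the work surface, if the arm or the gripper's body presses on something with over 40 N, if the wrist force passes 120 N, or if a joint passes its speed limit or range.

## Working session

There is one attempt and no reset: what is moved stays moved. The work goes in short steps, Python scripts to look and compute and a shell command to move; the robot and the scene stay as the last step left them, time stands still between calls to the robot, and variables do not carry over. Pictures are saved under pics/ and viewed, on a budget of 10 in all, crops included, one or two more only if the job needs it, and the job is handed in when it is done.

```bash
mkdir -p pics; ls; cat > h.py <<'E'
import numpy as np, cv2
from cell import robot
from scipy.spatial.transform import Rotation as R
def proj(P,c):
    P=np.atleast_2d(P); q=(c["view"]@np.c_[P,np.ones(len(P))].T)[:3]; s=(q[:2]/q[2]).T
    s=s*(1+c["k1"]*(s**2).sum(1,keepdims=True)); m=c["mtx"]
    return s@m[:2,:2].T+m[:2,2]
def ray(uv,c):
    m=np.asarray(c["mtx"]); d=(np.asarray(uv,float)-m[:2,2])/[m[0,0],m[1,1]]; s=d.copy()
    for _ in range(20): s=d/(1+c["k1"]*(s@s))
    V=np.asarray(c["view"]); return -V[:3,:3].T@V[:3,3], V[:3,:3].T@np.r_[s,1]
def atz(uv,z,c):
    o,d=ray(uv,c); return o+d*(z-o[2])/d[2]
def tri(a,ca,b,cb):
    o1,d1=ray(a,ca);o2,d2=ray(b,cb); A=np.c_[d1,-d2]; t=np.linalg.lstsq(A,o2-o1,rcond=None)[0]
    p,q=o1+t[0]*d1,o2+t[1]*d2; return (p+q)/2, np.linalg.norm(p-q)
def save(c,name,box=None,f=1):
    im=c["color"][:,:,::-1]
    if box: im=im[box[1]:box[3],box[0]:box[2]]
    cv2.imwrite("pics/"+name,cv2.resize(im,None,fx=f,fy=f,interpolation=cv2.INTER_CUBIC))
E
python3 - <<'E'
from h import *
print(robot.pinch_z,robot.observe())
cs={n:robot.read_camera(n) for n in("scene","top")}
for n,c in cs.items():
    save(c,n+"0.png",f=1.5)
    print(n,c["mtx"].tolist(),c["k1"],c["view"].tolist())
    for t in("red_key_head","blue_key_head","yellow_key_head","block_top","keyhole","box_lid","spool_green","tape_dispenser"):
        print(t,[(np.round(d["xy"]),round(d["conf"],2)) for d in robot.look_for(t,c)][:5])
E
```

```text
pics
0.1592 {'time': 0.0, 'qpos': array([ 1.06300374e+00,  3.42712825e-01,  1.52501440e+00, -3.37733001e-05,
        1.27541593e+00, -1.46005924e-01]), 'qvel': array([ 0.00144836,  0.0022888 ,  0.00020909,  0.00054111, -0.00100116,
       -0.00023723]), 'joint_efforts': array([ 1.17484367e-03, -4.31249464e+01, -2.44212914e+01,  7.18196877e-02,
        5.59981016e-02, -1.49091438e-04]), 'tool_pos': array([0.1857394 , 0.49089664, 0.40405081]), 'tool_rot': array([ 3.01641266,  1.56924549, -2.05775312]), 'contact_force': array([ 0.18835401, -0.21568974,  0.98291526]), 'torque': array([ 0.0412928 , -0.02179946, -0.06369572]), 'opening': 0.09166903028661715}
scene [[495.30789895003, 0.0, 266.35924097350687], [0.0, 495.30789895003, 192.96763513026391], [0.0, 0.0, 1.0]] 0.06986730812692324 [[-0.2563624192589102, 0.9665763326603887, -0.002916013119367632, 0.13825877676297138], [0.8260872449658397, 0.2175325267205993, -0.5198648512097165, -0.4656649205926414], [-0.50185473365952, -0.13568269218785892, -0.8542435445142016, 1.3891531789477556], [0.0, 0.0, 0.0, 1.0]]
red_key_head [(array([373., 1
[... 593 characters left out ...]
45, 0.04325661050277497], [-0.9911415201946984, 0.027339342113985903, -0.12996556204978732, 0.586133662403741], [0.1302942308606835, 0.010597513910396294, -0.9914187339884911, 0.8649056386826357], [0.0, 0.0, 0.0, 1.0]]
red_key_head [(array([174., 288.]), 0.68), (array([229., 223.]), 0.58), (array([377., 122.]), 0.56), (array([175., 232.]), 0.4), (array([271., 184.]), 0.23)]
blue_key_head []
yellow_key_head [(array([134., 242.]), 0.38), (array([232., 124.]), 0.28)]
block_top [(array([162., 237.]), 0.68), (array([274., 181.]), 0.52)]
keyhole [(array([372., 210.]), 0.48)]
box_lid [(array([370., 206.]), 0.86)]
spool_green [(array([274., 246.]), 0.64)]
tape_dispenser [(array([233., 123.]), 0.56)]
```

View pics/scene0.png

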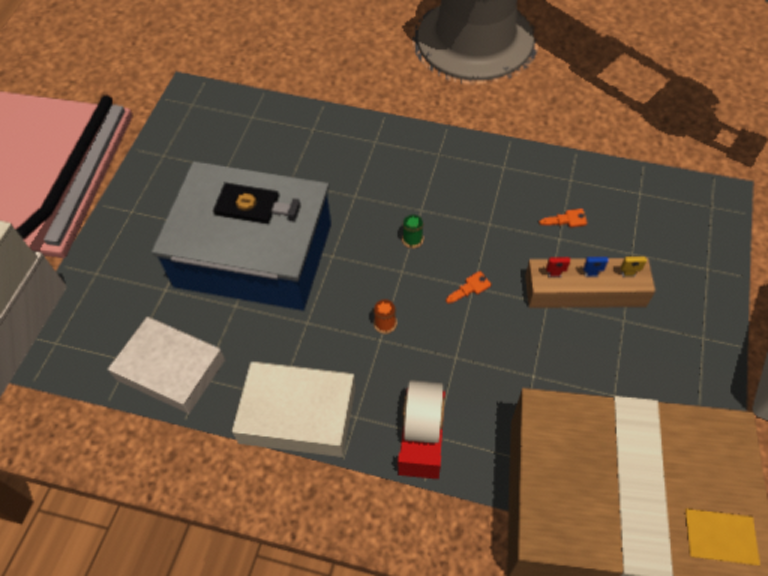

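View pics/top0.png

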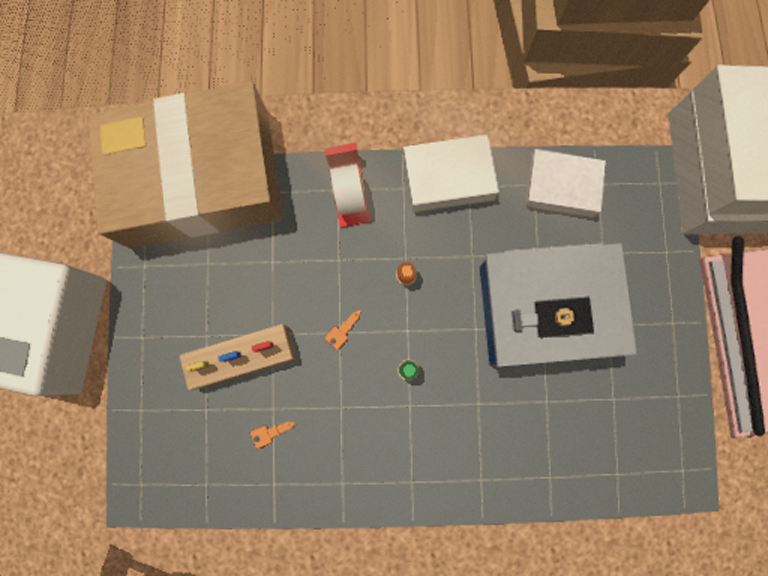

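Scene (1.5x): upright red key at (558,266), blue (596,266), yellow (634,265), block. Lock plug is at (246,202). Top (1.5x): red (262,346), plug (565,317). Could be mistaken for the red key: the orange flat keys at top (343,330) and (272,434), the red tape dispenser at (345,185). Chosen: the upright red one in the block, at the end nearest the box. I'll check it in a close crop and measure.

```bash
cat > m.py <<'E'
from h import *
def blob(c,near,lo,hi,r=14):
    h=cv2.cvtColor(c["color"],cv2.COLOR_RGB2HSV); m=cv2.inRange(h,lo,hi) if lo[0]<=hi[0] else cv2.inRange(h,(lo[0],lo[1],lo[2]),(180,255,255))|cv2.inRange(h,(0,lo[1],lo[2]),hi)
    k=np.zeros_like(m); cv2.circle(k,tuple(int(v) for v in near),r,255,-1); m&=k
    n,l,s,ce=cv2.connectedComponentsWithStats(m); i=1+np.argmax(s[1:,4]); return ce[i],s[i,4]
E
python3 - <<'E'
from m import *
s=robot.read_camera("scene");t=robot.read_camera("top")
K={}
for n,a,b,lo,hi in [("red",(372,177),(175,231),(172,150,60),(6,255,255)),("blue",(397,177),(153,237),(105,140,50),(130,255,255)),("yellow",(422,177),(132,244),(18,120,90),(32,255,255)),("plug",(164,135),(376.5,211),(10,90,70),(32,255,255))]:
    pa,na=blob(s,a,lo,hi);pb,nb=blob(t,b,lo,hi)
    X,e=tri(pa,s,pb,t);K[n]=X; z=.11 if n=="plug" else .073
    print(n,pa.round(1),na,pb.round(1),nb,X.round(4),"gap",round(e,4),"s@z",atz(pa,z,s).round(4)[:2],"t@z",atz(pb,z,t).round(4)[:2])
for a,b in(("red","blue"),("blue","yellow")):
    d=K[b]-K[a];print(np.linalg.norm(d),np.degrees(np.arctan2(d[1],d[0])))
# lid edges in top (pixels /1.5) corners at z .098
for q in[(486,247),(621,244),(635,353),(497,366)]: print("lid",atz(np.array(q)/1.5,.098,t).round(4))
for q in[(180,354),(285,326),(294,360),(188,388)]: print("blk",atz(np.array(q)/1.5,.045,t).round(4))
A=cv2.resize(s["color"][115:160,130:210],None,fx=5,fy=5,interpolation=cv2.INTER_CUBIC);B=cv2.resize(t["color"][185:235,335:415],None,fx=5,fy=5,interpolation=cv2.INTER_CUBIC)
C=cv2.resize(s["color"][160:210,345:441],None,fx=4,fy=4,interpolation=cv2.INTER_CUBIC);D=cv2.resize(t["color"][210:265,115:205],None,fx=4,fy=4,interpolation=cv2.INTER_CUBIC)
im=np.zeros((500,790,3),np.uint8)
for p,x,y in((A,0,0),(B,0,240),(C,402,0),(D,402,240)): im[y:y+p.shape[0],x:x+p.shape[1]]=p[:500-y,:790-x]
cv2.imwrite("pics/crop1.png",im[:,:,::-1])
E
```

```text
red [371.4 176.5] 152 [174.4 230.6] 56 [0.5089 0.2208 0.0719] gap 0.0013 s@z [0.5098 0.2201] t@z [0.5087 0.2211]
blue [396.4 175.8] 130 [152.3 237.1] 36 [0.4953 0.2709 0.0737] gap 0.0018 s@z [0.4951 0.2701] t@z [0.4951 0.272 ]
yellow [422.4 176. ] 134 [131.  243.9] 71 [0.4807 0.3221 0.071 ] gap 0.0004 s@z [0.482 0.322] t@z [0.4807 0.3212]
plug [163.4 133.8] 111 [375.9 210.7] 119 [ 0.5384 -0.2259  0.1072] gap 0.0013 s@z [ 0.5403 -0.2253] t@z [ 0.538  -0.2244]
0.051931346277837846 105.15419356663978
0.05337032524842784 105.92378068777043
lid [ 0.6451 -0.1182  0.098 ]
lid [ 0.6448 -0.3226  0.098 ]
lid [ 0.4816 -0.3311  0.098 ]
lid [ 0.4696 -0.126   0.098 ]
blk [0.4999 0.358  0.045 ]
blk [0.54  0.191 0.045]
blk [0.487  0.1772 0.045 ]
blk [0.4468 0.3445 0.045 ]
```

View pics/crop1.png

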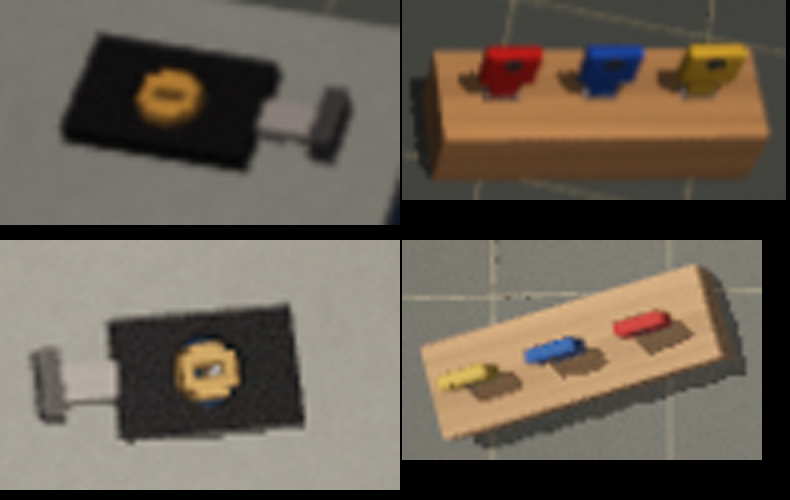

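Crop: the red key (top-right and bottom-right panels) is upright, at the block's end nearest the box. The plug's slot runs along box y, between the bolt and the housing's far end. Heights check out (0.072 vs 0.073, 0.107 vs 0.110) and the spacing is about 52 mm. Now I'll compute the box yaw and the first move.

```bash
cat >> h.py <<'E'
def delta(p,yaw,st=None,verbose=True):
    """shift (cm, tool axes) + spin deg to bring grasp point to p with tool down, tool z at yaw(deg)"""
    st=st or robot.observe(); M=R.from_euler("xyz",st["tool_rot"]).as_matrix()
    tp=np.asarray(p)+[0,0,robot.pinch_z]; d=M.T@(tp-st["tool_pos"])*100
    cur=np.degrees(np.arctan2(M[1,2],M[0,2])); sp=(cur-yaw+180)%360-180
    print("t",round(st["time"],2),"tool z yaw",cur.round(2),"tilt",np.degrees(np.arccos(-M[2,0])).round(2),"shift cm",d.round(2),"spin",round(sp,2),"F",st["contact_force"].round(1),"T",st["torque"].round(2),"open",round(st["opening"],4),"q6",st["qpos"][5].round(3))
    print("grasp pt",(st["tool_pos"]+M[:,0]*robot.pinch_z).round(4))
    return d,sp
E
python3 - <<'E'
from h import *
s=robot.read_camera("scene");t=robot.read_camera("top")
for c,n,ctr,box,z in((t,"t",(376,211),(345,190,408,228),.109),(s,"s",(164,134),(138,118,190,152),.109)):
    g=c["color"].max(2); x0,y0,x1,y1=box; m=(g[y0:y1,x0:x1]<60).astype(np.uint8)
    ys,xs=np.nonzero(m); P=np.array([atz((x+x0,y+y0),z,c)[:2] for x,y in zip(xs,ys)])
    r=cv2.minAreaRect((P*1000).astype(np.float32)); print(n,len(P),r)
# lid outline from top: grey region
g=cv2.cvtColor(t["color"],cv2.COLOR_RGB2HSV); m=((g[:,:,1]<50)&(g[:,:,2]>110)).astype(np.uint8)
n,l,st,ce=cv2.connectedComponentsWithStats(m); i=l[185,350]; ys,xs=np.nonzero(l==i)
P=np.array([atz((x,y),.098,t)[:2] for x,y in zip(xs,ys)]); print("lid",len(P),cv2.minAreaRect((P*1000).astype(np.float32)))
delta([.509,.2205,.073],15);delta([.509,.2205,.073],195)
E
```

```text
t 688 ((537.1826782226562, -224.30718994140625), (49.91216278076172, 80.3100357055664), 3.112306594848633)
s 725 ((542.3396606445312, -223.85299682617188), (58.085147857666016, 82.51917266845703), 3.424112319946289)
lid 80946 ((569.3362426757812, -56.932861328125), (644.390380859375, 1013.7901611328125), 0.038066696375608444)
t 1.1 tool z yaw 69.27 tilt 0.0 shift cm [ 17.25 -39.8  -13.86] spin 54.27 F [-0.4 -1.  -0.6] T [-0.  0. -0.] open 0.0917 q6 -0.146
grasp pt [0.1858 0.491  0.2455]
t 1.1 tool z yaw 69.27 tilt 0.0 shift cm [ 17.25 -39.8  -13.86] spin -125.73 F [-0.4 -1.  -0.6] T [-0.  0. -0.] open 0.0917 q6 -0.146
grasp pt [0.1858 0.491  0.2455]
```

```bash
python3 -m jog '[{"y":-39.8,"z":-13.9,"spin":54,"fingers":0},{"y":-39.8,"z":-13.9,"spin":54,"fingers":0},{"y":-39.8,"z":-13.9,"spin":54,"fingers":0},{"y":-39.8,"z":-13.9,"spin":54,"fingers":0},{"y":-39.8,"z":-13.9,"spin":54,"fingers":0}]' 5; python3 -c "
from h import *
delta([.509,.2205,.073],15)"
```

```text
t 1.1 tool z yaw 69.27 tilt 0.0 shift cm [ 17.25 -39.8  -13.86] spin 54.27 F [-0.4 -1.  -0.6] T [-0.  0. -0.] open 0.0917 q6 -0.146
grasp pt [0.1858 0.491  0.2455]$[0]: bad value
```

```bash
python3 -m jog '[{"y":-5.5,"z":-1.9,"spin":10,"fingers":0},{"y":-11,"z":-3.8,"spin":20,"fingers":0},{"y":-16.5,"z":-5.7,"spin":30,"fingers":0},{"y":-22,"z":-7.6,"spin":40,"fingers":0},{"y":-27.5,"z":-9.5,"spin":50,"fingers":0}]' 5; python3 -c "
from h import *
delta([.509,.2205,.073],15)"
```

```text
t 1.1 tool z yaw 69.27 tilt 0.0 shift cm [ 17.25 -39.8  -13.86] spin 54.27 F [-0.4 -1.  -0.6] T [-0.  0. -0.] open 0.0917 q6 -0.146
grasp pt [0.1858 0.491  0.2455]$[0]: bad value
```

```bash
python3 -m jog '[{"fingers":0.0,"x":0,"y":-5.5,"z":-1.9,"spin":10},{"fingers":0.0,"x":0,"y":-11,"z":-3.8,"spin":20},{"fingers":0.0,"x":0,"y":-16.5,"z":-5.7,"spin":30},{"fingers":0.0,"x":0,"y":-22,"z":-7.6,"spin":40},{"fingers":0.0,"x":0,"y":-27.5,"z":-9.5,"spin":50}]' 5; python3 -c "
from h import *
delta([.509,.2205,.073],15)"
```

```text
time: 1.72
tool_pos: [0.4106, 0.3034, 0.4049]
tool_rot: [0.414, 1.57, 0.744]
contact_force: [-0.0, 0.9, -0.7]
opening: 0.0919
t 1.73 tool z yaw 18.94 tilt 0.04 shift cm [ 17.27 -11.04   6.6 ] spin 3.94 F [-0.   0.9 -0.7] T [-0.   -0.01 -0.03] open 0.0919 q6 0.156
grasp pt [0.4107 0.3035 0.2457]
```

```bash
python3 -m jog '[{"fingers":0.0,"x":0,"y":-5,"z":3,"spin":4},{"fingers":0.0,"x":3,"y":-11,"z":6.6,"spin":4},{"fingers":0.0,"x":8,"y":-11,"z":6.6,"spin":4},{"fingers":0.0,"x":12,"y":-11,"z":6.6,"spin":4},{"fingers":0.0,"x":12,"y":-11,"z":6.6,"spin":4}]' 5; python3 - <<'E'
from h import *
delta([.509,.2205,.073],15)
s=robot.read_camera("scene");t=robot.read_camera("top")
A=cv2.resize(s["color"][110:220,320:450],None,fx=3,fy=3,interpolation=cv2.INTER_CUBIC);B=cv2.resize(t["color"][180:280,110:240],None,fx=3,fy=3,interpolation=cv2.INTER_CUBIC)
im=np.zeros((330,780,3),np.uint8);im[:A.shape[0],:390]=A;im[:B.shape[0],390:]=B;cv2.imwrite("pics/app.png",im[:,:,::-1])
E
```

```text
time: 2.35
tool_pos: [0.5073, 0.2223, 0.282]
tool_rot: [3.136, 1.564, -2.881]
contact_force: [0.0, -0.7, -0.0]
opening: 0.0917
t 2.35 tool z yaw 15.23 tilt 0.39 shift cm [ 4.98 -0.22  0.15] spin 0.23 F [ 0.  -0.7 -0. ] T [-0.06  0.04 -0.01] open 0.0917 q6 0.009
grasp pt [0.5062 0.222  0.1228]
```

View pics/app.png

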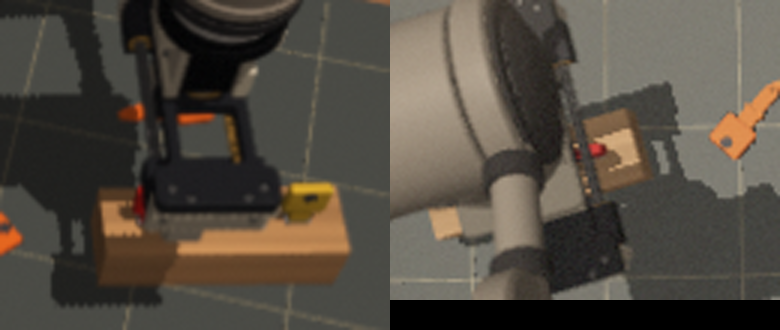

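Gripper is above the red key: red peeks out at (135,205) left of it in the scene half and (597,150) in the top half, with jaws spanning block x. Descending.

```bash
python3 -m jog '[{"fingers":0.0,"x":1,"y":-0.2,"z":0.1,"spin":0},{"fingers":0.0,"x":2,"y":-0.2,"z":0.1,"spin":0},{"fingers":0.0,"x":3.5,"y":-0.2,"z":0.1,"spin":0},{"fingers":0.0,"x":4.8,"y":-0.2,"z":0.1,"spin":0},{"fingers":0.0,"x":4.8,"y":-0.2,"z":0.1,"spin":0}]' 5; python3 -c "
from h import *
delta([.509,.2205,.073],15)"
```

```text
time: 3.08
tool_pos: [0.5091, 0.221, 0.2352]
tool_rot: [3.13, 1.568, -2.887]
contact_force: [-0.1, -0.8, -0.2]
opening: 0.0917
t 3.08 tool z yaw 15.27 tilt 0.16 shift cm [ 0.3  -0.05 -0.02] spin 0.27 F [-0.1 -0.8 -0.2] T [-0.09  0.08  0.03] open 0.0917 q6 0.005
grasp pt [0.5086 0.2209 0.076 ]
```

```bash
python3 -m jog '[{"fingers":0.8,"x":0,"y":0,"z":0,"spin":0},{"fingers":0.8,"x":0,"y":0,"z":0,"spin":0},{"fingers":0.8,"x":0,"y":0,"z":0,"spin":0},{"fingers":0.8,"x":0,"y":0,"z":0,"spin":0},{"fingers":0.8,"x":0,"y":0,"z":0,"spin":0}]' 4; python3 -m jog '[{"fingers":1.0,"x":0,"y":0,"z":0,"spin":0},{"fingers":1.0,"x":0,"y":0,"z":0,"spin":0},{"fingers":1.0,"x":0,"y":0,"z":0,"spin":0},{"fingers":1.0,"x":0,"y":0,"z":0,"spin":0}]' 4;python3 -c "
from h import *
delta([.509,.2205,.073],15)"
```

```text
time: 3.7
tool_pos: [0.5095, 0.2211, 0.2369]
tool_rot: [0.134, 1.571, 0.4]
contact_force: [0.6, 0.2, -0.1]
opening: 0.0464
time: 4.2
tool_pos: [0.5092, 0.2211, 0.2366]
tool_rot: [3.106, 1.569, -2.911]
contact_force: [-3.0, -1.1, 0.6]
opening: 0.01
t 4.2 tool z yaw 15.27 tilt 0.08 shift cm [ 0.44 -0.05 -0.03] spin 0.27 F [-3.  -1.1  0.6] T [-0.22  0.57 -0.04] open 0.01 q6 0.005
grasp pt [0.509  0.221  0.0774]
```

```bash
python3 -m jog '[{"fingers":1.0,"x":0,"y":0,"z":0,"spin":0},{"fingers":1.0,"x":0.2,"y":0,"z":0,"spin":0},{"fingers":1.0,"x":0.2,"y":0,"z":0,"spin":0}]' 4;python3 -c "
from h import *
delta([.509,.2205,.073],15)"
```

```text
time: 4.58
tool_pos: [0.5092, 0.2211, 0.2348]
tool_rot: [3.066, 1.57, -2.951]
contact_force: [-3.8, -1.4, 3.6]
opening: 0.01
t 4.58 tool z yaw 15.27 tilt 0.05 shift cm [ 0.26 -0.05 -0.03] spin 0.27 F [-3.8 -1.4  3.6] T [-0.28  0.85 -0.02] open 0.01 q6 0.005
grasp pt [0.509  0.221  0.0756]
```

```bash
python3 -m jog '[{"fingers":1.0,"x":0,"y":0,"z":-0.05,"spin":0},{"fingers":1.0,"x":0,"y":0,"z":-0.05,"spin":0}]' 4;python3 -m jog '[{"fingers":1.0,"x":0,"y":0,"z":-0.05,"spin":0},{"fingers":1.0,"x":0,"y":0,"z":-0.05,"spin":0}]' 4;python3 -m jog '[{"fingers":1.0,"x":0,"y":0,"z":-0.05,"spin":0},{"fingers":1.0,"x":0,"y":0,"z":-0.05,"spin":0}]' 4;python3 -c "
from h import *
delta([.509,.2205,.073],15)"
```

```text
time: 4.82
tool_pos: [0.5089, 0.221, 0.2347]
tool_rot: [2.764, 1.57, 3.03]
contact_force: [-4.5, -1.2, 2.9]
opening: 0.0097
time: 5.08
tool_pos: [0.5085, 0.2209, 0.2347]
tool_rot: [1.008, 1.571, 1.275]
contact_force: [-3.9, -1.3, 2.4]
opening: 0.0096
time: 5.32
tool_pos: [0.5081, 0.2208, 0.2347]
tool_rot: [0.327, 1.571, 0.593]
contact_force: [-2.2, -1.2, 1.3]
opening: 0.0087
t 5.33 tool z yaw 15.27 tilt 0.02 shift cm [ 0.25 -0.05  0.08] spin 0.27 F [-2.2 -1.2  1.3] T [-0.13  0.48 -0.01] open 0.0087 q6 0.005
grasp pt [0.5081 0.2208 0.0755]
```

```bash
python3 -m jog '[{"fingers":1.0,"x":0,"y":0,"z":-0.06,"spin":0},{"fingers":1.0,"x":0,"y":0,"z":-0.06,"spin":0}]' 4;python3 -m jog '[{"fingers":1.0,"x":0,"y":0,"z":-0.05,"spin":0},{"fingers":1.0,"x":0,"y":0,"z":-0.05,"spin":0}]' 4;python3 -c "
from h import *
delta([.509,.2205,.073],15)"
```

```text
time: 5.58
tool_pos: [0.5078, 0.2206, 0.2348]
tool_rot: [0.03, 1.57, 0.296]
contact_force: [-0.2, 0.3, -0.7]
opening: 0.009
time: 5.82
tool_pos: [0.5071, 0.2205, 0.2348]
tool_rot: [0.053, 1.57, 0.32]
contact_force: [0.3, -1.0, 0.4]
opening: 0.009
t 5.83 tool z yaw 15.27 tilt 0.04 shift cm [ 0.26 -0.05  0.18] spin 0.27 F [ 0.3 -1.   0.4] T [-0.07  0.01  0.01] open 0.009 q6 0.005
grasp pt [0.5072 0.2205 0.0756]
```

```bash
python3 -m jog '[{"fingers":1.0,"x":0,"y":0,"z":0,"spin":0},{"fingers":1.0,"x":0,"y":0,"z":0,"spin":0},{"fingers":1.0,"x":0,"y":0,"z":0,"spin":0}]' 50;python3 -c "
from h import *
delta([.509,.2205,.073],15)"; python3 -m jog '[{"fingers":1.0,"x":-1,"y":0,"z":0,"spin":0},{"fingers":1.0,"x":-2,"y":0,"z":0,"spin":0},{"fingers":1.0,"x":-4,"y":0,"z":0,"spin":0},{"fingers":1.0,"x":-8,"y":0,"z":0,"spin":0},{"fingers":1.0,"x":-13,"y":0,"z":0,"spin":0}]' 50; python3 - <<'E'
from h import *
delta([.539,-.225,.2],3.2)
for n in("scene","top"): save(robot.read_camera(n),n+"_lift.png")
E
```

```text
time: 6.2
tool_pos: [0.507, 0.2205, 0.2348]
tool_rot: [0.292, 1.571, 0.559]
contact_force: [0.2, 0.6, -0.3]
opening: 0.0082
t 6.2 tool z yaw 15.27 tilt 0.01 shift cm [ 0.26 -0.05  0.19] spin 0.27 F [ 0.2  0.6 -0.3] T [-0.08 -0.04  0.  ] open 0.0082 q6 0.005
grasp pt [0.507  0.2205 0.0756]
time: 6.82
tool_pos: [0.5066, 0.2203, 0.3661]
tool_rot: [3.098, 1.569, -2.919]
contact_force: [1.1, 0.3, 0.2]
opening: 0.0084
t 6.83 tool z yaw 15.27 tilt 0.08 shift cm [  0.7  -43.81  -8.6 ] spin 12.07 F [1.1 0.3 0.2] T [-0.06 -0.01 -0.07] open 0.0084 q6 0.005
grasp pt [0.5064 0.2203 0.2069]
```

```bash
python3 -m jog '[{"fingers":1.0,"x":0,"y":-5.5,"z":-1.1,"spin":3},{"fingers":1.0,"x":0,"y":-11,"z":-2.2,"spin":6},{"fingers":1.0,"x":0,"y":-16.5,"z":-3.2,"spin":9},{"fingers":1.0,"x":0,"y":-22,"z":-4.3,"spin":12},{"fingers":1.0,"x":0,"y":-27.5,"z":-5.4,"spin":12}]' 50; python3 -c "
from h import *
delta([.5375,-.225,.2],3.2)"
```

```text
time: 7.55
tool_pos: [0.527, -0.0608, 0.3649]
tool_rot: [0.454, 1.571, 0.511]
contact_force: [0.4, -0.0, 0.1]
opening: 0.0091
t 7.55 tool z yaw 3.24 tilt 0.02 shift cm [  0.56 -16.45   0.12] spin 0.04 F [ 0.4 -0.   0.1] T [-0.08  0.02  0.02] open 0.0091 q6 -0.316
grasp pt [ 0.527  -0.0608  0.2057]
```

```bash
python3 -m jog '[{"fingers":1.0,"x":0,"y":-5.5,"z":0,"spin":0},{"fingers":1.0,"x":0,"y":-11,"z":0.1,"spin":0},{"fingers":1.0,"x":0.8,"y":-15,"z":0.1,"spin":0},{"fingers":1.0,"x":1.8,"y":-16.4,"z":0.1,"spin":0},{"fingers":1.0,"x":1.8,"y":-16.4,"z":0.1,"spin":0}]' 50; python3 - <<'E'
from m import *
d=delta([.5375,-.225,.2],3.2)
s=robot.read_camera("scene");t=robot.read_camera("top")
A=cv2.resize(s["color"][80:180,110:240],None,fx=5,fy=5,interpolation=cv2.INTER_CUBIC);cv2.imwrite("pics/lock1.png",A[:,:,::-1])
save(t,"lock1t.png",(300,130,440,260),5)
E
```

```text
time: 8.18
tool_pos: [0.5373, -0.2228, 0.3455]
tool_rot: [2.418, 1.568, 2.474]
contact_force: [-0.1, 0.3, -1.4]
opening: 0.0086
t 8.18 tool z yaw 3.2 tilt 0.16 shift cm [-1.37 -0.22  0.01] spin 0.0 F [-0.1  0.3 -1.4] T [-0.03  0.03  0.05] open 0.0086 q6 -0.581
grasp pt [ 0.5369 -0.2225  0.1863]
```

View pics/lock1.png

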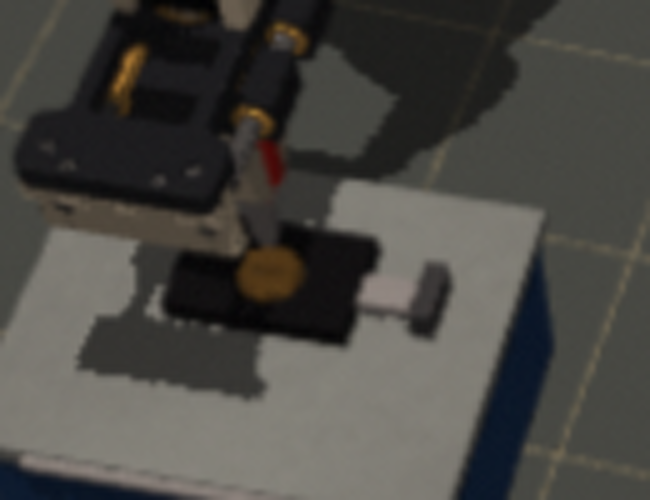

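Crop: plug centre at (270,272) in the crop, blade tip just above it around (268,245), red head at (272,165). I'll overlay the predicted blade outline to measure the camera-to-robot bias.

```bash
python3 -m jog '[{"fingers":1.0,"x":0,"y":0,"z":0,"spin":0},{"fingers":1.0,"x":0,"y":0,"z":0,"spin":0}]' 50; cat > ov.py <<'E'
from m import *
import sys
def ov(name,lock=(.538,-.2245),yaw=3.2):
    st=robot.observe(); M=R.from_euler("xyz",st["tool_rot"]).as_matrix(); g=st["tool_pos"]+M[:,0]*robot.pinch_z
    H=g+M[:,0]*.0026; out=[]
    for n,b in(("scene",(140,95,190,155)),("top",(350,180,400,240))):
        c=robot.read_camera(n); f=8
        im=cv2.resize(c["color"],None,fx=f,fy=f,interpolation=cv2.INTER_CUBIC)
        w=M[:,1]; d=M[:,0]
        def pl(P,col): cv2.polylines(im,[np.round((proj(np.array(P),c)+.5)*f-.5).astype(int)],False,col,1,cv2.LINE_AA)
        pl([H+w*.006+d*.028,H+w*.006+d*.048,H+w*.003+d*.058,H-w*.003+d*.058,H-w*.006+d*.048,H-w*.006+d*.028],(0,255,0))
        pl([H-w*.015-d*.014,H+w*.015-d*.014,H+w*.015+d*.014,H-w*.015+d*.014,H-w*.015-d*.014],(0,255,255))
        a=np.radians(yaw); 
        L=np.array([*lock,.11]);v=np.array([-np.sin(a),np.cos(a),0])*.0068; pl([L-v,L+v],(255,0,255))
        out.append(im[b[1]*f:b[3]*f,b[0]*f:b[2]*f])
    cv2.imwrite("pics/"+name,np.hstack(out)[:,:,::-1])
E
python3 - <<'E'
from ov import *
delta([.538,-.2245,.2],3.2); ov("ov1.png")
E
```

```text
time: 8.52
tool_pos: [0.5379, -0.2218, 0.3472]
tool_rot: [-0.34, 1.57, -0.281]
contact_force: [0.1, 0.1, -0.5]
opening: 0.009
t 8.53 tool z yaw 3.35 tilt 0.04 shift cm [-1.2  -0.27 -0.  ] spin 0.15 F [ 0.1  0.1 -0.5] T [-0.11  0.02  0.05] open 0.009 q6 -0.581
grasp pt [ 0.538  -0.2218  0.188 ]
```

View pics/ov1.png

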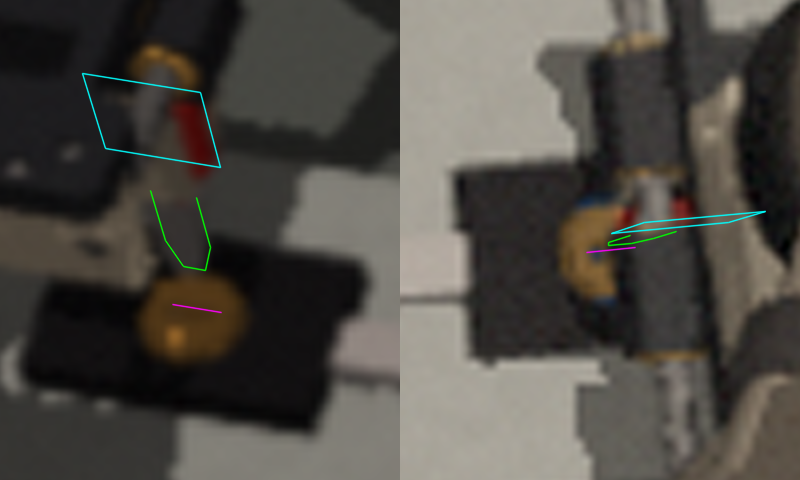

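```bash
python3 -m jog '[{"fingers":1.0,"x":0.6,"y":-0.25,"z":-0.08,"spin":0},{"fingers":1.0,"x":1.2,"y":-0.25,"z":-0.08,"spin":0},{"fingers":1.0,"x":1.5,"y":-0.25,"z":-0.08,"spin":0},{"fingers":1.0,"x":1.5,"y":-0.25,"z":-0.08,"spin":0}]' 50; python3 - <<'E'
from ov import *
delta([.537,-.2245,.1706],3.2); ov("ov2.png",(.537,-.2245))
E
```

```text
time: 9.12
tool_pos: [0.5369, -0.2253, 0.3312]
tool_rot: [2.415, 1.57, 2.472]
contact_force: [0.2, -0.1, -0.1]
opening: 0.0083
t 9.12 tool z yaw 3.26 tilt 0.05 shift cm [0.14 0.08 0.01] spin 0.06 F [ 0.2 -0.1 -0.1] T [-0.08  0.05  0.01] open 0.0083 q6 -0.586
grasp pt [ 0.5368 -0.2252  0.172 ]
```

View pics/ov2.png

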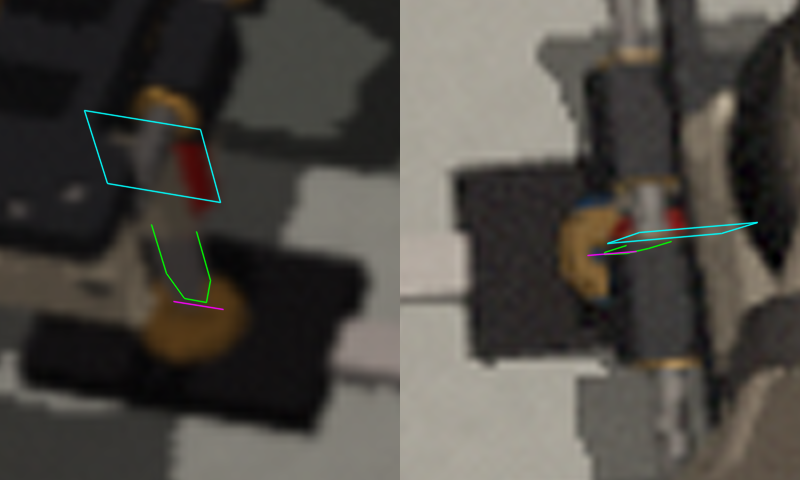

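Overlay: the key and plug are shifted from prediction by nearly the same bias (about +10 rows). The plug centre is about (195,315), and the key sits roughly 1 mm too far toward -y. Correcting, then feeling downward.

```bash
python3 -m jog '[{"fingers":1.0,"x":0,"y":0.1,"z":0.02,"spin":0},{"fingers":1.0,"x":0.1,"y":0.1,"z":0.02,"spin":0},{"fingers":1.0,"x":0.2,"y":0.1,"z":0.02,"spin":0},{"fingers":1.0,"x":0.3,"y":0.1,"z":0.02,"spin":0},{"fingers":1.0,"x":0.3,"y":0.1,"z":0.02,"spin":0}]' 50; python3 -c "
from h import *
delta([.537,-.224,.1706],3.2)"
```

```text
time: 9.85
tool_pos: [0.5371, -0.2243, 0.3286]
tool_rot: [2.154, 1.571, 2.211]
contact_force: [-0.5, 0.2, -0.9]
opening: 0.0087
t 9.85 tool z yaw 3.27 tilt 0.01 shift cm [-0.12  0.03 -0.01] spin 0.07 F [-0.5  0.2 -0.9] T [-0.08  0.07  0.  ] open 0.0087 q6 -0.584
grasp pt [ 0.5371 -0.2243  0.1694]
```

```bash
python3 -m jog '[{"fingers":1.0,"x":0.1,"y":0,"z":0,"spin":0},{"fingers":1.0,"x":0.2,"y":0,"z":0,"spin":0},{"fingers":1.0,"x":0.2,"y":0,"z":0,"spin":0}]' 50; python3 -c "
from h import *
delta([.537,-.224,.1706],3.2)"; python3 -m jog '[{"fingers":1.0,"x":0.1,"y":0,"z":0,"spin":0},{"fingers":1.0,"x":0.2,"y":0,"z":0,"spin":0},{"fingers":1.0,"x":0.2,"y":0,"z":0,"spin":0}]' 50; python3 -c "
from h import *
delta([.537,-.224,.1706],3.2)"
```

```text
time: 10.22
tool_pos: [0.5371, -0.2243, 0.3266]
tool_rot: [2.197, 1.571, 2.254]
contact_force: [-0.3, -0.2, -0.2]
opening: 0.0086
t 10.22 tool z yaw 3.27 tilt 0.01 shift cm [-0.32  0.03 -0.01] spin 0.07 F [-0.3 -0.2 -0.2] T [-0.09  0.03  0.  ] open 0.0086 q6 -0.584
grasp pt [ 0.5371 -0.2243  0.1674]
time: 10.6
tool_pos: [0.5371, -0.2243, 0.3246]
tool_rot: [2.093, 1.571, 2.15]
contact_force: [0.3, 0.1, 0.0]
opening: 0.0086
t 10.6 tool z yaw 3.27 tilt 0.01 shift cm [-0.52  0.03 -0.01] spin 0.07 F [0.3 0.1 0. ] T [-0.12 -0.01  0.01] open 0.0086 q6 -0.584
grasp pt [ 0.5371 -0.2243  0.1654]
```

```bash
python3 -m jog '[{"fingers":1.0,"x":0.1,"y":0,"z":0,"spin":0},{"fingers":1.0,"x":0.2,"y":0,"z":0,"spin":0},{"fingers":1.0,"x":0.3,"y":0,"z":0,"spin":0},{"fingers":1.0,"x":0.3,"y":0,"z":0,"spin":0}]' 50; python3 -c "
from h import *
delta([.537,-.224,.1706],3.2)"; python3 -m jog '[{"fingers":1.0,"x":0.1,"y":0,"z":0,"spin":2},{"fingers":1.0,"x":0.2,"y":0,"z":0,"spin":-2},{"fingers":1.0,"x":0.3,"y":0,"z":0,"spin":2},{"fingers":1.0,"x":0.3,"y":0,"z":0,"spin":0}]' 50; python3 -c "
from h import *
delta([.537,-.224,.1706],3.2)"
```

```text
time: 11.1
tool_pos: [0.5371, -0.2243, 0.3216]
tool_rot: [2.211, 1.571, 2.268]
contact_force: [0.3, -0.2, 0.1]
opening: 0.0087
t 11.1 tool z yaw 3.27 tilt 0.02 shift cm [-0.82  0.03 -0.01] spin 0.07 F [ 0.3 -0.2  0.1] T [-0.09  0.07  0.02] open 0.0087 q6 -0.584
grasp pt [ 0.5371 -0.2242  0.1624]
time: 11.6
tool_pos: [0.5373, -0.2245, 0.3188]
tool_rot: [-0.78, 1.57, -0.722]
contact_force: [1.5, -0.9, -0.9]
opening: 0.0086
t 11.6 tool z yaw 3.34 tilt 0.05 shift cm [-1.1   0.05 -0.02] spin 0.14 F [ 1.5 -0.9 -0.9] T [-0.35 -0.09 -0.  ] open 0.0086 q6 -0.586
grasp pt [ 0.5374 -0.2246  0.1596]
```

```bash
python3 -m jog '[{"fingers":1.0,"x":0.1,"y":0,"z":0,"spin":3},{"fingers":1.0,"x":0.2,"y":0,"z":0,"spin":-3},{"fingers":1.0,"x":0.3,"y":0,"z":0,"spin":3},{"fingers":1.0,"x":0.3,"y":0,"z":0,"spin":0}]' 50; python3 -c "
from h import *
delta([.537,-.224,.1706],3.2)"; python3 -m jog '[{"fingers":1.0,"x":0.1,"y":0,"z":0,"spin":3},{"fingers":1.0,"x":0.2,"y":0,"z":0,"spin":-3},{"fingers":1.0,"x":0.3,"y":0,"z":0,"spin":3},{"fingers":1.0,"x":0.4,"y":0,"z":0,"spin":-3},{"fingers":1.0,"x":0.4,"y":0,"z":0,"spin":0}]' 50; python3 -c "
from h import *
delta([.537,-.224,.1706],3.2)"
```

```text
time: 12.1
tool_pos: [0.5372, -0.2246, 0.3159]
tool_rot: [-0.914, 1.57, -0.854]
contact_force: [0.3, -2.1, 0.2]
opening: 0.0086
t 12.1 tool z yaw 3.4 tilt 0.07 shift cm [-1.39  0.06 -0.02] spin 0.2 F [ 0.3 -2.1  0.2] T [-0.46 -0.11 -0.  ] open 0.0086 q6 -0.587
grasp pt [ 0.5374 -0.2248  0.1567]
time: 12.72
tool_pos: [0.5375, -0.2249, 0.3127]
tool_rot: [-0.805, 1.568, -0.746]
contact_force: [0.8, -3.2, 3.5]
opening: 0.0091
t 12.72 tool z yaw 3.39 tilt 0.18 shift cm [-1.71  0.09 -0.04] spin 0.19 F [ 0.8 -3.2  3.5] T [-0.64 -0.04  0.07] open 0.0091 q6 -0.586
grasp pt [ 0.5378 -0.2252  0.1535]
```

```bash
python3 -m jog '[{"fingers":1.0,"x":0,"y":-0.08,"z":0.03,"spin":0},{"fingers":1.0,"x":0,"y":-0.08,"z":0.03,"spin":0}]' 50; python3 -c "
from h import *
delta([.537,-.224,.1706],3.2)"; python3 -m jog '[{"fingers":1.0,"x":0.1,"y":0,"z":0,"spin":3},{"fingers":1.0,"x":0.2,"y":0,"z":0,"spin":-3},{"fingers":1.0,"x":0.3,"y":0,"z":0,"spin":3},{"fingers":1.0,"x":0.4,"y":0,"z":0,"spin":-3},{"fingers":1.0,"x":0.4,"y":0,"z":0,"spin":0}]' 50; python3 -c "
from h import *
delta([.537,-.224,.1706],3.2)"
```

```text
time: 12.98
tool_pos: [0.5377, -0.2253, 0.3125]
tool_rot: [-0.575, 1.569, -0.516]
contact_force: [-0.6, -1.6, 5.5]
opening: 0.0086
t 12.97 tool z yaw 3.4 tilt 0.1 shift cm [-1.73  0.13 -0.06] spin 0.2 F [-0.6 -1.6  5.5] T [-0.32  0.1   0.03] open 0.0086 q6 -0.588
grasp pt [ 0.5379 -0.2254  0.1533]
time: 13.6
tool_pos: [0.5374, -0.2253, 0.3076]
tool_rot: [-2.338, 1.57, -2.278]
contact_force: [-0.2, -3.1, -1.9]
opening: 0.0087
t 13.6 tool z yaw 3.41 tilt 0.03 shift cm [-2.22  0.13 -0.03] spin 0.21 F [-0.2 -3.1 -1.9] T [-0.71  0.12  0.06] open 0.0087 q6 -0.588
grasp pt [ 0.5373 -0.2253  0.1484]
```

```bash
python3 -m jog '[{"fingers":1.0,"x":0.1,"y":-0.08,"z":0,"spin":3},{"fingers":1.0,"x":0.2,"y":-0.08,"z":0,"spin":-3},{"fingers":1.0,"x":0.3,"y":-0.08,"z":0,"spin":3},{"fingers":1.0,"x":0.4,"y":-0.08,"z":0,"spin":-3},{"fingers":1.0,"x":0.4,"y":-0.08,"z":0,"spin":0}]' 50; python3 -c "
from h import *
delta([.537,-.224,.1706],3.2)"; python3 -m jog '[{"fingers":1.0,"x":0.1,"y":0,"z":0,"spin":3},{"fingers":1.0,"x":0.2,"y":0,"z":0,"spin":-3},{"fingers":1.0,"x":0.3,"y":0,"z":0,"spin":3},{"fingers":1.0,"x":0.4,"y":0,"z":0,"spin":-3},{"fingers":1.0,"x":0.4,"y":0,"z":0,"spin":0}]' 50; python3 -c "
from h import *
delta([.537,-.224,.1706],3.2)"
```

```text
time: 14.22
tool_pos: [0.5378, -0.2256, 0.3044]
tool_rot: [0.028, 1.569, 0.087]
contact_force: [1.1, 1.1, 5.0]
opening: 0.0088
t 14.22 tool z yaw 3.4 tilt 0.09 shift cm [-2.54  0.17 -0.07] spin 0.2 F [1.1 1.1 5. ] T [ 0.01 -0.22  0.  ] open 0.0088 q6 -0.589
grasp pt [ 0.5381 -0.2256  0.1452]
time: 14.85
tool_pos: [0.5375, -0.2256, 0.2999]
tool_rot: [1.634, 1.57, 1.694]
contact_force: [-1.0, 0.3, 1.8]
opening: 0.0086
t 14.85 tool z yaw 3.41 tilt 0.02 shift cm [-2.99  0.17 -0.04] spin 0.21 F [-1.   0.3  1.8] T [-0.12  0.23  0.05] open 0.0086 q6 -0.589
grasp pt [ 0.5375 -0.2256  0.1407]
```

```bash
python3 -m jog '[{"fingers":1.0,"x":0.05,"y":0,"z":0,"spin":3},{"fingers":1.0,"x":0.1,"y":0,"z":0,"spin":-3},{"fingers":1.0,"x":0.1,"y":0,"z":0,"spin":0}]' 60; python3 -c "
from h import *
delta([.537,-.224,.1706],3.2)"; python3 -m jog '[{"fingers":1.0,"x":0.05,"y":0,"z":0,"spin":3},{"fingers":1.0,"x":0.1,"y":0,"z":0,"spin":-3},{"fingers":1.0,"x":0.1,"y":0,"z":0,"spin":0}]' 60; python3 -c "
from h import *
delta([.537,-.224,.1706],3.2)"
```

```text
time: 15.22
tool_pos: [0.5378, -0.2256, 0.2995]
tool_rot: [0.006, 1.569, 0.066]
contact_force: [-0.0, 0.9, 7.4]
opening: 0.0085
t 15.22 tool z yaw 3.41 tilt 0.09 shift cm [-3.03  0.17 -0.07] spin 0.21 F [-0.   0.9  7.4] T [ 0.05 -0.07 -0.03] open 0.0085 q6 -0.589
grasp pt [ 0.5381 -0.2256  0.1403]
time: 15.6
tool_pos: [0.5377, -0.2256, 0.2994]
tool_rot: [-0.229, 1.569, -0.169]
contact_force: [-2.6, 1.1, 13.6]
opening: 0.0087
t 15.6 tool z yaw 3.41 tilt 0.12 shift cm [-3.04  0.17 -0.06] spin 0.21 F [-2.6  1.1 13.6] T [0.23 0.46 0.  ] open 0.0087 q6 -0.589
grasp pt [ 0.5381 -0.2257  0.1402]
```

Hard stop at grasp z 0.1402 (expected home 0.1406), with force rising: fully home. Now turning.

```bash
python3 -m jog '[{"fingers":1.0,"x":0,"y":0,"z":0,"spin":6},{"fingers":1.0,"x":0,"y":0,"z":0,"spin":12},{"fingers":1.0,"x":0,"y":0,"z":0,"spin":18},{"fingers":1.0,"x":0,"y":0,"z":0,"spin":24}]' 60; python3 -c "
from h import *
delta([.537,-.224,.1706],3.2)"; python3 -m jog '[{"fingers":1.0,"x":0,"y":0,"z":0,"spin":6},{"fingers":1.0,"x":0,"y":0,"z":0,"spin":12},{"fingers":1.0,"x":0,"y":0,"z":0,"spin":18},{"fingers":1.0,"x":0,"y":0,"z":0,"spin":24}]' 60; python3 -c "
from h import *
delta([.537,-.224,.1706],3.2)"
```

```text
time: 16.1
tool_pos: [0.5379, -0.2258, 0.2995]
tool_rot: [0.038, 1.568, -0.325]
contact_force: [-0.4, 0.1, 12.0]
opening: 0.0086
t 16.1 tool z yaw -20.79 tilt 0.17 shift cm [-3.03  0.14 -0.14] spin -23.99 F [-0.4  0.1 12. ] T [0.03 0.3  0.01] open 0.0086 q6 -0.166
grasp pt [ 0.5383 -0.2259  0.1403]
time: 16.6
tool_pos: [0.538, -0.2261, 0.2995]
tool_rot: [0.306, 1.567, -0.476]
contact_force: [0.4, -0.5, 10.0]
opening: 0.0086
t 16.6 tool z yaw -44.78 tilt 0.21 shift cm [-3.03  0.08 -0.21] spin -47.98 F [ 0.4 -0.5 10. ] T [-0.25  0.17  0.04] open 0.0086 q6 0.252
grasp pt [ 0.5386 -0.2263  0.1403]
```

```bash
python3 -m jog '[{"fingers":1.0,"x":0,"y":0,"z":0,"spin":6},{"fingers":1.0,"x":0,"y":0,"z":0,"spin":12},{"fingers":1.0,"x":0,"y":0,"z":0,"spin":18},{"fingers":1.0,"x":0,"y":0,"z":0,"spin":24},{"fingers":1.0,"x":0,"y":0,"z":0,"spin":30}]' 60; python3 -c "
from h import *
delta([.537,-.224,.1706],3.2)"; python3 -m jog '[{"fingers":1.0,"x":0,"y":0,"z":0,"spin":5},{"fingers":1.0,"x":0,"y":0,"z":0,"spin":10},{"fingers":1.0,"x":0,"y":0,"z":0,"spin":14},{"fingers":1.0,"x":0,"y":0,"z":0,"spin":14}]' 60; python3 -c "
from h import *
delta([.537,-.224,.1706],3.2)"
```

```text
time: 17.23
tool_pos: [0.538, -0.2265, 0.2995]
tool_rot: [0.621, 1.567, -0.684]
contact_force: [-0.7, -2.9, 10.1]
opening: 0.0086
t 17.23 tool z yaw -74.78 tilt 0.23 shift cm [-3.04 -0.02 -0.25] spin -77.98 F [-0.7 -2.9 10.1] T [-0.61  0.35  0.06] open 0.0086 q6 0.776
grasp pt [ 0.5385 -0.2269  0.1403]
time: 17.73
tool_pos: [0.5379, -0.2264, 0.2994]
tool_rot: [0.859, 1.567, -0.688]
contact_force: [-0.9, -2.5, 8.2]
opening: 0.0086
t 17.73 tool z yaw -88.63 tilt 0.2 shift cm [-3.04 -0.07 -0.24] spin -91.83 F [-0.9 -2.5  8.2] T [-0.34  0.44  0.08] open 0.0086 q6 1.018
grasp pt [ 0.5383 -0.2268  0.1402]
```

```bash
for i in 1; do :; done; python3 -m jog '[{"fingers":1.0,"x":0,"y":0,"z":0,"spin":3},{"fingers":1.0,"x":0,"y":0,"z":0,"spin":5},{"fingers":1.0,"x":0,"y":0,"z":0,"spin":5}]' 60; python3 -c "
from h import *
delta([.537,-.224,.1706],3.2)"; python3 -m jog '[{"fingers":1.0,"x":0,"y":0,"z":0,"spin":2},{"fingers":1.0,"x":0,"y":0,"z":0,"spin":3},{"fingers":1.0,"x":0,"y":0,"z":0,"spin":3}]' 60; python3 -c "
from h import *
delta([.537,-.224,.1706],3.2)"
```

```text
time: 18.1
tool_pos: [0.5379, -0.2262, 0.2995]
tool_rot: [1.032, 1.568, -0.602]
contact_force: [-0.2, -1.5, 11.2]
opening: 0.0085
t 18.1 tool z yaw -93.61 tilt 0.19 shift cm [-3.03 -0.09 -0.21] spin -96.81 F [-0.2 -1.5 11.2] T [-0.24  0.48  0.05] open 0.0085 q6 1.105
grasp pt [ 0.5383 -0.2265  0.1403]
time: 18.48
tool_pos: [0.5378, -0.2262, 0.2994]
tool_rot: [1.085, 1.568, -0.601]
contact_force: [-1.3, -1.4, 11.1]
opening: 0.0086
t 18.48 tool z yaw -96.6 tilt 0.18 shift cm [-3.04 -0.1  -0.2 ] spin -99.8 F [-1.3 -1.4 11.1] T [-0.27  0.49  0.06] open 0.0086 q6 1.157
grasp pt [ 0.5383 -0.2264  0.1402]
```

```bash
python3 -m jog '[{"fingers":1.0,"x":0,"y":0,"z":0,"spin":2},{"fingers":1.0,"x":0,"y":0,"z":0,"spin":2}]' 60; python3 -c "
from h import *
delta([.537,-.224,.1706],3.2)"; python3 -m jog '[{"fingers":1.0,"x":0,"y":0,"z":0,"spin":2},{"fingers":1.0,"x":0,"y":0,"z":0,"spin":2}]' 60; python3 -c "
from h import *
delta([.537,-.224,.1706],3.2)"
```

```text
time: 18.73
tool_pos: [0.5378, -0.2262, 0.2995]
tool_rot: [1.086, 1.568, -0.635]
contact_force: [-1.1, -1.2, 9.4]
opening: 0.0089
t 18.73 tool z yaw -98.6 tilt 0.19 shift cm [-3.03 -0.11 -0.2 ] spin -101.8 F [-1.1 -1.2  9.4] T [-0.32  0.48  0.14] open 0.0089 q6 1.192
grasp pt [ 0.5383 -0.2265  0.1403]
time: 18.98
tool_pos: [0.5379, -0.2262, 0.2995]
tool_rot: [1.119, 1.567, -0.637]
contact_force: [-0.9, -1.5, 10.7]
opening: 0.0083
t 18.98 tool z yaw -100.59 tilt 0.19 shift cm [-3.03 -0.12 -0.2 ] spin -103.79 F [-0.9 -1.5 10.7] T [-0.21  0.47  0.2 ] open 0.0083 q6 1.226
grasp pt [ 0.5383 -0.2265  0.1403]
```

```bash
python3 -m jog '[{"fingers":1.0,"x":0,"y":0,"z":0,"spin":1.5},{"fingers":1.0,"x":0,"y":0,"z":0,"spin":1.5},{"fingers":1.0,"x":0,"y":0,"z":0,"spin":1.5},{"fingers":1.0,"x":0,"y":0,"z":0,"spin":1.5}]' 60; python3 - <<'E'
from h import *
delta([.537,-.224,.1706],3.2)
s=robot.read_camera("scene");t=robot.read_camera("top")
im=np.zeros((520,780,3),np.uint8)
A=cv2.resize(s["color"][90:170,120:216],None,fx=4,fy=4);B=cv2.resize(t["color"][170:250,325:421],None,fx=4,fy=4)
C=cv2.resize(s["color"][135:215,260:452],None,fx=2,fy=2)
im[:320,:384]=A;im[:320,390:774]=B;im[340:500,:384]=C
D=cv2.resize(t["color"][190:310,100:300],None,fx=1.5,fy=1.5);im[330:510,390:690]=D
cv2.imwrite("pics/end.png",im[:,:,::-1])
E
```

```text
time: 19.48
tool_pos: [0.5379, -0.2262, 0.2995]
tool_rot: [1.11, 1.567, -0.671]
contact_force: [-1.3, -1.4, 11.0]
opening: 0.0086
t 19.48 tool z yaw -102.05 tilt 0.19 shift cm [-3.03 -0.12 -0.19] spin -105.25 F [-1.3 -1.4 11. ] T [-0.33  0.43  0.28] open 0.0086 q6 1.252
grasp pt [ 0.5383 -0.2265  0.1403]
```

View pics/end.png

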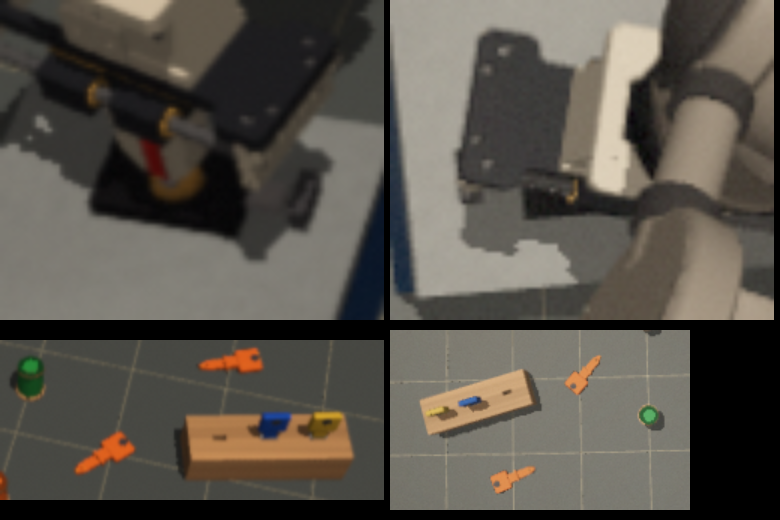

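The picture shows the key seated and turned, with the red head edge-on at (150,158) just above the plug. The bolt is gone from between the housing and its keeper at (300,200). Blue and yellow are untouched in the block. The stop torque has built up to 0.28 N m, well above the 0.06 of the spring. Handing in.

```bash
python3 -c "
from h import *
delta([.537,-.224,.1706],3.2); print(robot.hand_in())"
```

```text
t 19.57 tool z yaw -102.05 tilt 0.19 shift cm [-3.04 -0.12 -0.19] spin -105.25 F [-1.2 -1.3 10.4] T [-0.28  0.42  0.31] open 0.0084 q6 1.252
grasp pt [ 0.5383 -0.2265  0.1403]
the job is handed in; nothing more can be done
None
```

I took the red key out of the block, pushed it fully into the lock with small twists past the pins, and then turned it about 105° clockwise to the stop. I handed the job in at 19.6 s, still gripping the key with the 60 N setting and pressing down with about 10 N.

- **Depth:** the key hit a hard stop with the grasp point at z = 0.1402–0.1403 m. I expected 0.1406 m for fully home, so these agree.
- **Turn:** the torque rose to about 0.3 N m, against about 0.06 N m for the spring alone, so the plug is at its stop. In the picture the bolt no longer shows between the housing and its keeper. That spot is in shadow, so the torque is the stronger evidence.
- **Other objects:** in the last pictures the blue and yellow keys, the orange keys and the green spool were where they started. I did not re-check the orange spool, the tape dispenser or the gift boxes, but the arm's route stayed clear of them.
- **Disagreements:** camera positions were off from the robot by 1 to 2.5 mm, which I corrected by feel.
- **Failed commands:** two early jog commands were refused as "bad value" because they left out fields. Nothing moved.

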